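Torque-check the screw of a kitchen press

ROBOT

A 7-joint arm with a two-finger parallel gripper is mounted at the origin on the work surface; the furniture and walls round the work are solid. World frame = base frame: x ahead of the robot, y to its left, z up, the work surface at z = 0. Lengths are in m, angles in degrees, forces in N, time in s.
With the tool pointing down it reaches from about 0.4 to 0.875 m from the base axis. Payload 19.3 kg.
Tool frame: the origin (TCP) lies at the very end of the fingers, on their centre line; the grasp point (between the pads) lies 19 mm behind it; z points along the fingers, y is the line along which they close (so a half turn about z gives the same grasp; the last joint's range is limited). The gripper opens to 85 mm and grips with 20 to 120 N. Pads are 22 mm wide; open, the fingers measure 114 mm over their backs; the gripper's body (76 mm by 85 mm) begins 54 mm behind the grasp point. The pads swing forward as they close: fully open they stand 13 mm farther back than shut.
Start: joints at [-4.022, 29.874, -2.08, 91.645, 1.215, 58.505, -6.463], TCP at [0.625, -0, 0.231] pointing down, gripper open.
Joint ranges: [-166.77, 166.77], [-17.47, 122.26], [-85.68, 81.53], [9.62, 139.38], [-72.42, 252.41], [9.2, 110.78], [-144.41, 144.41]. Speed limits (degrees/s): [108.29, 108.29, 136.94, 136.94, 172.46, 172.46, 172.46].

INTERFACE

Orientations are given as [roll, pitch, yaw] about the fixed x, y, z axes, in that order (R = Rz(yaw) Ry(pitch) Rx(roll)).
In Python, from cell import sensors, viewer, order gives the robot as it stands.
- The arm moves only by the shell command python3 -m creep 'ROWS' [OPENING]. ROWS is JSON, a list of rows, each an object of numbers: "dx", "dy", "dz": the shift along the world's x, y, z in mm; "spin": the turn about the world's z in rad. A call has 1 to 5 rows; each row shifts and turns the commanded pose from where the row before left it; what a row does not reach is not made up. A row lasts 1/12 s, in which the tool goes at most 41.7 mm and 7.16 degrees, less where a joint would pass 70% of its speed; a pose out of reach is approached as far as the arm can. A call is refused whole if a number of a shift passes 41.7 or a number of a turn 0.125, either way. A call with a gripper value outside its range is refused whole. OPENING is the opening, from -1 (shut) to 1 (fully open), so that 0 is half open, set as the call begins (- or left out, the last holds). The fingers move at their own pace and stop on an object; the grip force is fixed at half the most. Time passes only in rows, so rows that do not move let the fingers close. It gives the time, the measured TCP pose, the force, the opening and the grip force at its end, in the units of the state.
- sensors.sense(): the state, without advancing time (a new reading comes with each control period).
- viewer.get_image(name): name is "scene" or "side" or "wrist"; returns (picture, depth): 420x560x3 uint8, red, green, blue; 420x560 float32, m along the optical axis (not along the pixel's ray), 0 where there is no reading.
- viewer.get_calibration(name): a dict with "camera_matrix" (3x3 intrinsics, pixels), "camera_from_world" (4x4, takes a point from world to camera coordinates). Camera axes: x right, y down, z forward; pixel columns grow to the right and rows downward; lengths in m; the calibration is good to about 2 mm. A picture is of the moment at which its call begins: read the wrist's pose just before it. get_calibration takes no time and is no camera call; for the wrist camera it gives the pose at the moment of the call.
- order.finish_job(): hands the job in; it is judged then, once.
The state is a dict: "t": time; "joint_positions": joint angles; "joint_velocities": joint speeds; "joint_efforts": joint torques, N m; "ee_pos": TCP position; "ee_rot": TCP orientation; "force": force on the tool from outside, world axes, zero at the start; "wrist_torque": the same for the moment, N m; "grip_width": opening from 0.0 (shut) to 1.0 (fully open); "grasp_force": force on a finger pad.
Only numpy, scipy, OpenCV 4.12 (cv2) and the standard library are available. Lean on these libraries where they do the work, as an engineer would, in place of code of your own. Each camera call takes 0.05 s, during which the arm holds its last target. There are 200 camera calls.

TASK

The small kitchen screw press was left slack: by its T-bar, wind the screw clockwise (seen from above) until it comes home on the mould and will turn no further. Then check that it holds: load the bar in the same tightening direction with a test torque of about 0.7 N m (12 N square to the bar at one ball end), keep that steady for two seconds, and never go above 1.1 N m. Finally ease off and let go, leaving the screw home and the mug, tin and teaspoon where they are.

Things in the scene. Friction and masses are not known exactly. Their poses are not given: they have to be found in the camera images.
- press: screw press, fixed to the worktop: wooden base 130 x 200 mm, 16 mm high, two steel posts 75 mm either side of the middle (tops at 151 mm), aluminium cross beam along its y axis (36 x 180 mm, top at 138 mm, bush to 144 mm), closed round steel mould under the screw. Origin: centre of the underside; z up, on the screw axis
- screw (a joint): angle of the screw in the press, rad; grows as the screw is wound clockwise seen from above. It starts slack, 0.3 to 0.9 rad short of home; home, where it stops dead on the mould, is at 1.4. While slack it drags with about 0.12 N m and stays where it is left
- collar (a point): centre of the 28 mm steel collar at the top of the screw, 172 mm above the worktop, on the screw axis; it turns with the screw, its x axis towards the little raised rib
- bar: T-bar on the screw: level 8 mm rod, 140 mm over its two black ball ends, dark hub 26 mm wide (top 202 mm above the worktop). Origin on the screw axis at rod height, 190 mm above the worktop; x along the rod, z up. Springy in torsion: unloaded, its x is parallel to the collar's; under torque it twists a little ahead of the collar (stiffness not told) and springs back when let go
- ball_a (a point): centre of one black ball end, 20 mm in diameter, 60 mm from the screw axis (bar's -x end, the one nearer the robot), 190 mm above the worktop, 52 mm above the cross beam's top. Pushed by a fingertip, the bar's torque is the push square to the bar times 60 mm; a hand that pinches the ball or bar tightly also puts its own twisting moment on it, which adds to that
- ball_b (a point): centre of the other black ball end, same size, at the bar's +x end
- mug: bystander: a white mug with a handle and small leaves, 82 x 112 x 94 mm; origin at the centre of its underside
- tin: bystander: a food tin 58 mm wide and 72 mm high; origin at the centre of its underside
- teaspoon: bystander: a steel teaspoon lying flat, 132 mm long, 9 mm high; origin at the centre of its underside

How it is judged:
By the outcome, as a careful person would: the job done as asked, in the order asked, and still so for the second after the job is handed in, with the robot touching nothing.
It also fails if it takes over 58 s, if anything falls off the work surface, if the arm or the gripper's body presses on something with over 40 N, if the wrist force passes 120 N, or if a joint passes its speed limit or range.

## Working session

There is one attempt and no reset: what is moved stays moved. The work goes in short steps, Python scripts to look and compute and a shell command to move; the robot and the scene stay as the last step left them, time stands still between calls to the robot, and variables do not carry over. Pictures are saved under pics/ and viewed, at most 10 in all, crops included, and the job is handed in when it is done.

```bash
mkdir -p pics; python3 - <<'E'
from cell import sensors, viewer
import cv2,numpy as np
print(sensors.sense())
for n in ("scene","side"):
    p,d=viewer.get_image(n); cv2.imwrite(f"pics/{n}0.png",p[...,::-1]); np.savez(f"{n}0.npz",p=p,d=d,**viewer.get_calibration(n))
    print(n,viewer.get_calibration(n))
E
```

```text
{'t': 0.0, 'joint_positions': array([-4.02151748, 29.91002718, -2.08224643, 91.67146383,  1.21365111,
       58.50551138, -6.4607775 ]), 'joint_velocities': array([-0.03325089,  0.00778944,  0.0168003 ,  0.01542171,  0.05769723,
        0.06847043,  0.06309549]), 'joint_efforts': array([-4.24098413e-03, -9.27110124e+01,  1.97758444e+00, -3.69928443e+01,
        1.76317629e-02,  8.19846697e-03, -6.58496788e-05]), 'ee_pos': array([ 6.24673915e-01, -2.95774807e-05,  2.30730580e-01]), 'ee_rot': array([-1.79935093e+02,  3.33498972e-03,  9.00011251e+01]), 'force': array([-0.00852847,  0.86564376,  0.71473078]), 'wrist_torque': array([-0.00129105,  0.03225589,  0.03340785]), 'grasp_force': 0.0, 'grip_width': 1.0035940819075058}
scene {'camera_matrix': array([[518.41296608,   0.        , 288.42506771],
       [  0.        , 518.41296608, 206.51420467],
       [  0.        ,   0.        ,   1.        ]]), 'camera_from_world': array([[-0.79840554, -0.60206315,  0.00827962,  0.44146602],
       [-0.41735744,  0.54344819, -0.7283384 ,  0.26719749],
       [ 0.43400617, -0.58496498, -0.68516758,  1.19393151],
       [ 0.        ,  0.        ,  0.        ,  1.        ]])}
side {'camera_matrix': array([[440.91665981,   0.        , 282.98152593],
       [  0.        , 440.91665981, 207.07471874],
       [  0.        ,   0.        ,   1.        ]]), 'camera_from_world': array([[ 0.99897709, -0.03952281,  0.02197093, -0.51116897],
       [-0.00310436, -0.54467173, -0.83864359,  0.15584364],
       [ 0.04511249,  0.83771753, -0.54423727,  1.02312638],
       [ 0.        ,  0.        ,  0.        ,  1.        ]])}
```

View pics/scene0.png

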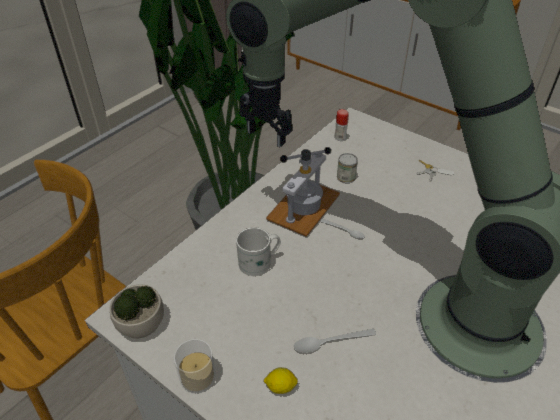

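View pics/side0.png

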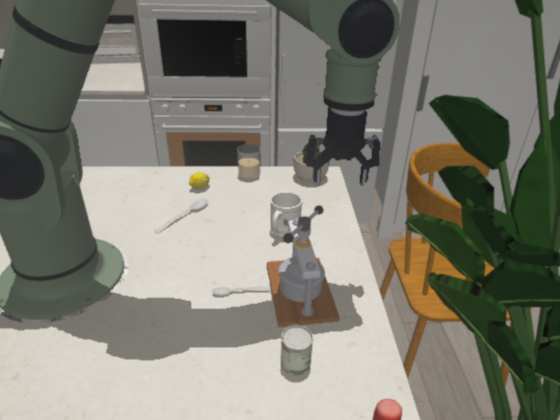

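The scene view shows the bar's balls at about (284,158) and (328,150) with the hub at (306,155). The side view has the balls at (288,238) and (319,210) with the hub at (304,222). The mug, tin and spoon are clear of the bar. Next I triangulate.

```bash
cat > h.py <<'E'
import numpy as np,cv2
def blob(p,u,v,r=8,th=60):
    u0,v0=u-r,v-r
    m=(p[v0:v+r+1,u0:u+r+1].max(2)<th).astype(np.uint8)
    n,l,s,c=cv2.connectedComponentsWithStats(m)
    k=min(range(1,n),key=lambda i:np.hypot(*(c[i]-r))-0.1*s[i,4])
    return c[k]+[u0,v0],s[k]
def tri(a,b,ca,cb):
    P=[c["camera_matrix"]@c["camera_from_world"][:3] for c in(ca,cb)]
    X=cv2.triangulatePoints(P[0],P[1],np.array(a,float).reshape(2,1),np.array(b,float).reshape(2,1))[:,0];X=X[:3]/X[3]
    e=[]
    for Q,m in zip(P,(a,b)):
        q=Q@np.r_[X,1];e.append(np.round(q[:2]/q[2]-m,1))
    return X,e
def back(c,d,u,v):
    z=np.median(d[v-1:v+2,u-1:u+2]);q=np.linalg.inv(c["camera_matrix"])@[u,v,1]*z
    return (np.linalg.inv(c["camera_from_world"])@np.r_[q,1])[:3]
E
python3 - <<'E'
from h import *
s=np.load("scene0.npz");t=np.load("side0.npz")
for n,a,b in(("near",(328,150),(288,238)),("far",(284,158),(319,210)),("hub",(306,155),(304,222))):
    A,sa=blob(s['p'],*a);B,sb=blob(t['p'],*b)
    print(n,A,sa,B,sb,*tri(A,B,s,t),back(s,s['d'],*a),back(t,t['d'],*b))
a=cv2.resize(s['p'][125:225,240:373],None,fx=4,fy=4,interpolation=2);b=cv2.resize(t['p'][190:290,240:373],None,fx=4,fy=4,interpolation=2)
cv2.imwrite("pics/c1.png",np.vstack([a,b])[:,:,::-1][:800] if 0 else np.hstack([a[:,:],b])[:,:,::-1][:, :1064] if 0 else cv2.resize(np.hstack([a,b]),(800,300))[:,:,::-1])
E
```

```text
Traceback (most recent call last):
  File "h.py", line 6, in blob
    k=min(range(1,n),key=lambda i:np.hypot(*(c[i]-r))-0.1*s[i,4])
ValueError: min() iterable argument is empty
```

```bash
python3 - <<'E'
from h import *
s=np.load("scene0.npz");t=np.load("side0.npz")
a,b=[cv2.resize(i,None,fx=4,fy=4,interpolation=2) for i in(s['p'][125:225,240:373],t['p'][190:290,240:373])]
cv2.imwrite("pics/c1.png",cv2.resize(np.hstack([a,b]),(800,300))[:,:,::-1])
for n,a,b in(("near",(328,150),(288,238)),("far",(284,158),(319,210)),("hub",(306,155),(304,222))):
    print(n,s['p'][a[1]-8:a[1]+9,a[0]-8:a[0]+9].max(2).min(),t['p'][b[1]-8:b[1]+9,b[0]-8:b[0]+9].max(2).min())
    try:
        A,sa=blob(s['p'],*a,th=75);B,sb=blob(t['p'],*b,th=75)
        print(A,sa,B,sb,*tri(A,B,s,t),back(s,s['d'],*a),back(t,t['d'],*b))
    except ValueError: print('x')
E
```

```text
near 3 61
[327.21052632 150.15789474] [ 4  5  7  7 38] [287.9        237.48333333] [ 4  4  9  8 60] [ 0.51339959 -0.11428367  0.18897033] [array([0.2, 0.1]), array([ 0.5, -0.2])] [ 0.50809044 -0.10816913  0.19606952] [ 0.51205684 -0.12375002  0.1943197 ]
far 5 57
[283.45833333 158.1875    ] [ 4  5  9  8 48] [318.67857143 208.89285714] [ 4  4  7  7 28] [ 0.5828473  -0.01642873  0.1900608 ] [array([0.1, 0.1]), array([ 0.2, -0.1])] [ 0.57754046 -0.01126202  0.19665462] [ 0.58174596 -0.02663161  0.19367992]
hub 24 69
[305.4887218  156.71428571] [  2   3  11  14 133] [304.45333333 222.38666667] [ 3  4 11 12 75] [ 0.5471892  -0.06124472  0.18543708] [array([-0.4, -0.3]), array([-0.8,  0.4])] [ 0.54047549 -0.05544677  0.19671129] [ 0.54592479 -0.07806512  0.19923339]
```

View pics/c1.png

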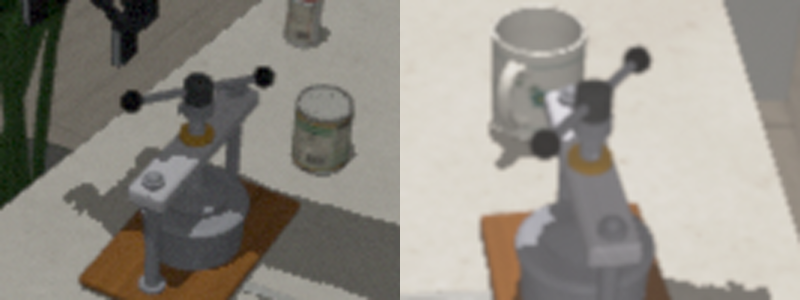

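Ball spacing triangulates to 120 mm and heights to 189–190 mm, matching the text. The axis is at (0.548, -0.065) and the bar yaw is 54.7°. I'll shut the fingers, go to the far side of ball_a (away from the push), and turn the tool square to the bar.

```bash
R='[{"dx":-7.5,"dy":-14,"spin":0.0955},{"dx":-7.5,"dy":-14,"spin":0.0955},{"dx":-7.5,"dy":-14,"spin":0.0955},{"dx":-7.5,"dy":-14,"spin":0.0955},{"dx":-7.5,"dy":-14,"spin":0.0955}]'; unset R
python3 -m creep '[{"dx":-7.5,"dy":-14,"spin":0.0955},{"dx":-7.5,"dy":-14,"spin":0.0955},{"dx":-7.5,"dy":-14,"spin":0.0955},{"dx":-7.5,"dy":-14,"spin":0.0955},{"dx":-7.5,"dy":-14,"spin":0.0955}]' -1
python3 -m creep '[{"dx":-7.5,"dy":-14,"spin":0.0955},{"dx":-7.5,"dy":-14,"spin":0.0955},{"dx":-7.5,"dy":-14,"spin":0.0955},{"dx":-7.5,"dy":-14,"spin":0.0955},{"dx":-7.5,"dy":-14,"spin":0.0955}]'
python3 -m creep '[{"dx":0},{"dx":0},{"dx":0},{"dx":0},{"dx":0}]'
```

```text
schema error: expected keys dx, dy, dz, spin
schema error: expected keys dx, dy, dz, spin
schema error: expected keys dx, dy, dz, spin
```

```bash
python3 -m creep '[{"dx":-7.5,"dy":-14,"dz":0,"spin":0.0955},{"dx":-7.5,"dy":-14,"dz":0,"spin":0.0955},{"dx":-7.5,"dy":-14,"dz":0,"spin":0.0955},{"dx":-7.5,"dy":-14,"dz":0,"spin":0.0955},{"dx":-7.5,"dy":-14,"dz":0,"spin":0.0955}]' -1
python3 -m creep '[{"dx":-7.5,"dy":-14,"dz":0,"spin":0.0955},{"dx":-7.5,"dy":-14,"dz":0,"spin":0.0955},{"dx":-7.5,"dy":-14,"dz":0,"spin":0.0955},{"dx":-7.5,"dy":-14,"dz":0,"spin":0.0955},{"dx":-7.5,"dy":-14,"dz":0,"spin":0.0955}]'
python3 -m creep '[{"dx":0,"dy":0,"dz":0,"spin":0},{"dx":0,"dy":0,"dz":0,"spin":0},{"dx":0,"dy":0,"dz":0,"spin":0},{"dx":0,"dy":0,"dz":0,"spin":0},{"dx":0,"dy":0,"dz":0,"spin":0}]'
python3 - <<'E'
from h import *
from cell import viewer
p,d=viewer.get_image("wrist");c=viewer.get_calibration("wrist");np.savez("w1.npz",p=p,d=d,**c);cv2.imwrite("pics/w1.png",p[...,::-1])
K=c["camera_matrix"]@c["camera_from_world"][:3]
for X in((.5134,-.1143,.19),(.5828,-.0164,.19)):
    q=K@np.r_[X,1];print(q[:2]/q[2])
E
```

```text
t: 0.52
ee_pos: [0.5869, -0.0706, 0.231]
ee_rot: [-180.0, -0.0, 117.6]
force: [-0.0, -0.8, 0.2]
grip_width: 0.297
grasp_force: 0.0
t: 0.93
ee_pos: [0.5494, -0.1407, 0.231]
ee_rot: [-180.0, -0.0, 145.0]
force: [-0.4, 0.6, -0.5]
grip_width: -0.001
grasp_force: 0.0
t: 1.35
ee_pos: [0.5503, -0.1392, 0.2312]
ee_rot: [180.0, -0.0, 144.7]
force: [0.4, 0.7, -0.2]
grip_width: -0.001
grasp_force: 0.0
[279.07587363 157.03906081]
[520.73155333 157.81657621]
```

View pics/w1.png

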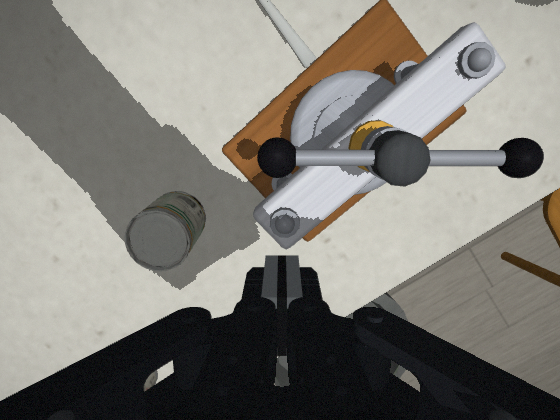

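The wrist view agrees within 2 px: near ball at (277,157), far ball at (521,158), and the fingertips at (283,258) are in line with the near ball. I descend and approach.

```bash
python3 -m creep '[{"dx":0,"dy":0,"dz":-12,"spin":0},{"dx":0,"dy":0,"dz":-12,"spin":0},{"dx":0,"dy":0,"dz":-12,"spin":0},{"dx":0,"dy":0,"dz":-12,"spin":0},{"dx":0,"dy":0,"dz":-11,"spin":0}]'
python3 -m creep '[{"dx":-3.2,"dy":2.3,"dz":0,"spin":0},{"dx":-3.2,"dy":2.3,"dz":0,"spin":0},{"dx":-3.2,"dy":2.3,"dz":0,"spin":0},{"dx":-3.2,"dy":2.3,"dz":0,"spin":0},{"dx":0,"dy":0,"dz":0,"spin":0}]'
for i in 1 2 3; do python3 -m creep '[{"dx":0,"dy":0,"dz":0,"spin":0},{"dx":0,"dy":0,"dz":0,"spin":0}]'|sed -n '2p;4p'; done
python3 -m creep '[{"dx":-0.8,"dy":0.6,"dz":0,"spin":0},{"dx":-0.8,"dy":0.6,"dz":0,"spin":0},{"dx":0,"dy":0,"dz":0,"spin":0}]'|sed -n '2p;4p'
python3 -m creep '[{"dx":-0.8,"dy":0.6,"dz":0,"spin":0},{"dx":-0.8,"dy":0.6,"dz":0,"spin":0},{"dx":0,"dy":0,"dz":0,"spin":0}]'|sed -n '2p;4p'
python3 -m creep '[{"dx":-0.8,"dy":0.6,"dz":0,"spin":0},{"dx":-0.8,"dy":0.6,"dz":0,"spin":0},{"dx":0,"dy":0,"dz":0,"spin":0}]'|sed -n '2p;4p'
python3 -m creep '[{"dx":-0.8,"dy":0.6,"dz":0,"spin":0},{"dx":-0.8,"dy":0.6,"dz":0,"spin":0},{"dx":0,"dy":0,"dz":0,"spin":0}]'|sed -n '2p;4p'
python3 -m creep '[{"dx":-0.8,"dy":0.6,"dz":0,"spin":0},{"dx":-0.8,"dy":0.6,"dz":0,"spin":0},{"dx":0,"dy":0,"dz":0,"spin":0}]'|sed -n '2p;4p'
```

```text
t: 1.82
ee_pos: [0.5501, -0.1396, 0.1716]
ee_rot: [-180.0, -0.0, 144.7]
force: [0.0, 0.9, -0.4]
grip_width: 0.001
grasp_force: 0.0
t: 2.23
ee_pos: [0.5369, -0.1303, 0.173]
ee_rot: [180.0, 0.0, 144.7]
force: [0.7, 0.3, 0.6]
grip_width: -0.001
grasp_force: 0.0
ee_pos: [0.5374, -0.1309, 0.1727]
force: [0.2, -0.3, 0.3]
ee_pos: [0.5373, -0.131, 0.1724]
force: [-0.3, 0.1, 0.2]
ee_pos: [0.5372, -0.1309, 0.1723]
force: [-0.1, -0.2, 1.2]
ee_pos: [0.5354, -0.1295, 0.1723]
force: [-0.5, -0.6, -0.4]
ee_pos: [0.5338, -0.1283, 0.1723]
force: [-0.1, -1.2, -0.7]
ee_pos: [0.5323, -0.1271, 0.1723]
force: [0.7, -0.4, -0.1]
ee_pos: [0.5308, -0.1261, 0.1724]
force: [-0.0, -1.0, 0.2]
ee_pos: [0.529, -0.1249, 0.1723]
force: [1.0, -2.0, -0.2]
```

```bash
cat > chk.py <<'E'
import sys,numpy as np
from cell import sensors
C=np.array([.5481,-.0654])
s=sensors.sense();p=s["ee_pos"][:2];F=s["force"]
a=np.radians(s["ee_rot"][2]);b=p+.0195*np.array([np.cos(a),np.sin(a)])-C
tau=b[0]*F[1]-b[1]*F[0]
print(f"t {s['t']:.2f} tcp {p[0]*1e3:.1f} {p[1]*1e3:.1f} yaw {s['ee_rot'][2]:.1f} F {np.round(F,1)} r {np.hypot(*b)*1e3:.1f} bar {np.degrees(np.arctan2(-b[1],-b[0])):.1f} tau {tau:.3f}",flush=True)
sys.exit(tau>float(sys.argv[1]) if len(sys.argv)>1 else 0)
E
python3 chk.py; python3 - <<'E'
import numpy as np
C=np.array([548.1,-65.4]);v=np.array([529.0,-124.9])-C
R=lambda t:np.array([[np.cos(t),np.sin(t)],[-np.sin(t),np.cos(t)]])
for k in range(16):
    print(round(k*.06,3),np.round((R((k+1)*.06)@v-R(k*.06)@v)/5,2))
E
```

```text
t 3.98 tcp 529.0 -124.9 yaw 144.7 F [ 1.  -2.  -0.2] r 59.6 bar 54.1 tau 0.120
0.0 [-0.71  0.25]
0.06 [-0.69  0.29]
0.12 [-0.67  0.33]
0.18 [-0.65  0.37]
0.24 [-0.63  0.41]
0.3 [-0.6   0.45]
0.36 [-0.57  0.48]
0.42 [-0.54  0.52]
0.48 [-0.51  0.55]
0.54 [-0.48  0.58]
0.6 [-0.44  0.61]
0.66 [-0.4   0.63]
0.72 [-0.37  0.65]
0.78 [-0.33  0.68]
0.84 [-0.29  0.69]
0.9 [-0.24  0.71]
```

Contact is made, and the torque reads 0.12 N m, which is exactly the drag. I wind along the arc with a torque guard between calls.

```bash
python3 -m creep '[{"dx":-0.71,"dy":0.25,"dz":0,"spin":-0.012},{"dx":-0.71,"dy":0.25,"dz":0,"spin":-0.012},{"dx":-0.71,"dy":0.25,"dz":0,"spin":-0.012},{"dx":-0.71,"dy":0.25,"dz":0,"spin":-0.012},{"dx":-0.71,"dy":0.25,"dz":0,"spin":-0.012}]' >/dev/null; python3 chk.py 0.35 &&
python3 -m creep '[{"dx":-0.69,"dy":0.29,"dz":0,"spin":-0.012},{"dx":-0.69,"dy":0.29,"dz":0,"spin":-0.012},{"dx":-0.69,"dy":0.29,"dz":0,"spin":-0.012},{"dx":-0.69,"dy":0.29,"dz":0,"spin":-0.012},{"dx":-0.69,"dy":0.29,"dz":0,"spin":-0.012}]' >/dev/null; python3 chk.py 0.35 &&
python3 -m creep '[{"dx":-0.67,"dy":0.33,"dz":0,"spin":-0.012},{"dx":-0.67,"dy":0.33,"dz":0,"spin":-0.012},{"dx":-0.67,"dy":0.33,"dz":0,"spin":-0.012},{"dx":-0.67,"dy":0.33,"dz":0,"spin":-0.012},{"dx":-0.67,"dy":0.33,"dz":0,"spin":-0.012}]' >/dev/null; python3 chk.py 0.35 &&
python3 -m creep '[{"dx":-0.65,"dy":0.37,"dz":0,"spin":-0.012},{"dx":-0.65,"dy":0.37,"dz":0,"spin":-0.012},{"dx":-0.65,"dy":0.37,"dz":0,"spin":-0.012},{"dx":-0.65,"dy":0.37,"dz":0,"spin":-0.012}]' >/dev/null; python3 chk.py
```

```text
t 4.40 tcp 525.6 -123.6 yaw 141.2 F [ 0.4 -3.   0.6] r 59.5 bar 50.6 tau 0.130
t 4.40 tcp 525.6 -123.6 yaw 141.2 F [ 0.4 -3.   0.6] r 59.5 bar 50.6 tau 0.130
t 4.40 tcp 525.6 -123.6 yaw 141.2 F [ 0.4 -3.   0.6] r 59.5 bar 50.6 tau 0.130
t 4.40 tcp 525.6 -123.6 yaw 141.2 F [ 0.4 -3.   0.6] r 59.5 bar 50.6 tau 0.130False
False
False
```

```bash
sed -i 's/^sys.exit(\(.*\))$/sys.exit(int(\1))/' chk.py
python3 -m creep '[{"dx":-0.69,"dy":0.29,"dz":0,"spin":-0.012},{"dx":-0.69,"dy":0.29,"dz":0,"spin":-0.012},{"dx":-0.69,"dy":0.29,"dz":0,"spin":-0.012},{"dx":-0.69,"dy":0.29,"dz":0,"spin":-0.012},{"dx":-0.69,"dy":0.29,"dz":0,"spin":-0.012}]' >/dev/null && python3 chk.py 0.35 &&
python3 -m creep '[{"dx":-0.67,"dy":0.33,"dz":0,"spin":-0.012},{"dx":-0.67,"dy":0.33,"dz":0,"spin":-0.012},{"dx":-0.67,"dy":0.33,"dz":0,"spin":-0.012},{"dx":-0.67,"dy":0.33,"dz":0,"spin":-0.012},{"dx":-0.67,"dy":0.33,"dz":0,"spin":-0.012}]' >/dev/null && python3 chk.py 0.35 &&
python3 -m creep '[{"dx":-0.65,"dy":0.37,"dz":0,"spin":-0.012},{"dx":-0.65,"dy":0.37,"dz":0,"spin":-0.012},{"dx":-0.65,"dy":0.37,"dz":0,"spin":-0.012},{"dx":-0.65,"dy":0.37,"dz":0,"spin":-0.012},{"dx":-0.65,"dy":0.37,"dz":0,"spin":-0.012}]' >/dev/null && python3 chk.py
```

```text
t 4.82 tcp 522.1 -122.1 yaw 137.8 F [ 0.4 -3.6 -0. ] r 59.4 bar 47.2 tau 0.160
t 5.23 tcp 518.8 -120.4 yaw 134.3 F [-0.1 -2.6  0.2] r 59.4 bar 43.7 tau 0.107
t 5.65 tcp 515.5 -118.6 yaw 130.9 F [ 1.3 -2.3  1.2] r 59.4 bar 40.3 tau 0.157
```

Turned 0.24 rad so far. From here I use two-row calls of 0.024 rad, checking after each, with the guard at 0.28.

```bash
c(){ python3 chk.py 0.28; }
python3 -m creep '[{"dx":-0.63,"dy":0.40,"dz":0,"spin":-0.012},{"dx":-0.63,"dy":0.40,"dz":0,"spin":-0.012}]' >/dev/null && c &&
python3 -m creep '[{"dx":-0.63,"dy":0.41,"dz":0,"spin":-0.012},{"dx":-0.63,"dy":0.41,"dz":0,"spin":-0.012}]' >/dev/null && c &&
python3 -m creep '[{"dx":-0.61,"dy":0.43,"dz":0,"spin":-0.012},{"dx":-0.61,"dy":0.43,"dz":0,"spin":-0.012}]' >/dev/null && c &&
python3 -m creep '[{"dx":-0.60,"dy":0.45,"dz":0,"spin":-0.012},{"dx":-0.60,"dy":0.45,"dz":0,"spin":-0.012}]' >/dev/null && c &&
python3 -m creep '[{"dx":-0.59,"dy":0.46,"dz":0,"spin":-0.012},{"dx":-0.59,"dy":0.46,"dz":0,"spin":-0.012}]' >/dev/null && c &&
python3 -m creep '[{"dx":-0.57,"dy":0.48,"dz":0,"spin":-0.012},{"dx":-0.57,"dy":0.48,"dz":0,"spin":-0.012}]' >/dev/null && c &&
python3 -m creep '[{"dx":-0.57,"dy":0.49,"dz":0,"spin":-0.012},{"dx":-0.57,"dy":0.49,"dz":0,"spin":-0.012}]' >/dev/null && c &&
python3 -m creep '[{"dx":-0.55,"dy":0.51,"dz":0,"spin":-0.012},{"dx":-0.55,"dy":0.51,"dz":0,"spin":-0.012}]' >/dev/null && c &&
python3 -m creep '[{"dx":-0.54,"dy":0.52,"dz":0,"spin":-0.012},{"dx":-0.54,"dy":0.52,"dz":0,"spin":-0.012}]' >/dev/null && c &&
python3 -m creep '[{"dx":-0.52,"dy":0.54,"dz":0,"spin":-0.012},{"dx":-0.52,"dy":0.54,"dz":0,"spin":-0.012}]' >/dev/null && c &&
python3 -m creep '[{"dx":-0.51,"dy":0.55,"dz":0,"spin":-0.012},{"dx":-0.51,"dy":0.55,"dz":0,"spin":-0.012}]' >/dev/null && c &&
python3 -m creep '[{"dx":-0.50,"dy":0.56,"dz":0,"spin":-0.012},{"dx":-0.50,"dy":0.56,"dz":0,"spin":-0.012}]' >/dev/null && c
```

```text
t 5.82 tcp 514.3 -117.7 yaw 129.5 F [ 1.6 -2.1 -0.1] r 59.4 bar 38.9 tau 0.157
t 5.98 tcp 513.0 -116.9 yaw 128.1 F [ 1.9 -2.1  0.9] r 59.4 bar 37.5 tau 0.167
t 6.15 tcp 511.8 -116.1 yaw 126.8 F [ 1.2 -1.3  0.3] r 59.4 bar 36.1 tau 0.104
t 6.32 tcp 510.6 -115.2 yaw 125.4 F [ 0.7 -2.4 -0.1] r 59.4 bar 34.8 tau 0.141
t 6.48 tcp 509.4 -114.3 yaw 124.0 F [-0.6 -1.5  0.1] r 59.4 bar 33.4 tau 0.056
t 6.65 tcp 508.3 -113.3 yaw 122.6 F [ 1.4 -1.5 -0.1] r 59.4 bar 32.0 tau 0.119
t 6.82 tcp 507.2 -112.3 yaw 121.3 F [ 0.9 -1.9 -0.1] r 59.4 bar 30.6 tau 0.122
t 6.98 tcp 506.1 -111.3 yaw 119.9 F [ 1.1 -1.6  0. ] r 59.3 bar 29.2 tau 0.117
t 7.15 tcp 505.0 -110.3 yaw 118.5 F [ 0.6 -1.3 -0.1] r 59.3 bar 27.9 tau 0.086
t 7.32 tcp 503.9 -109.2 yaw 117.1 F [ 0.9 -1.7 -0. ] r 59.3 bar 26.5 tau 0.115
t 7.48 tcp 502.9 -108.1 yaw 115.8 F [ 0.8 -2.   0.2] r 59.3 bar 25.1 tau 0.128
t 7.65 tcp 501.9 -107.0 yaw 114.4 F [ 1.  -1.3  1.4] r 59.3 bar 23.7 tau 0.096
```

```bash
c(){ python3 chk.py 0.28; }
python3 -m creep '[{"dx":-0.48,"dy":0.57,"dz":0,"spin":-0.012},{"dx":-0.48,"dy":0.57,"dz":0,"spin":-0.012}]' >/dev/null && c &&
python3 -m creep '[{"dx":-0.47,"dy":0.59,"dz":0,"spin":-0.012},{"dx":-0.47,"dy":0.59,"dz":0,"spin":-0.012}]' >/dev/null && c &&
python3 -m creep '[{"dx":-0.45,"dy":0.60,"dz":0,"spin":-0.012},{"dx":-0.45,"dy":0.60,"dz":0,"spin":-0.012}]' >/dev/null && c &&
python3 -m creep '[{"dx":-0.44,"dy":0.61,"dz":0,"spin":-0.012},{"dx":-0.44,"dy":0.61,"dz":0,"spin":-0.012}]' >/dev/null && c &&
python3 -m creep '[{"dx":-0.42,"dy":0.62,"dz":0,"spin":-0.012},{"dx":-0.42,"dy":0.62,"dz":0,"spin":-0.012}]' >/dev/null && c &&
python3 -m creep '[{"dx":-0.41,"dy":0.63,"dz":0,"spin":-0.012},{"dx":-0.41,"dy":0.63,"dz":0,"spin":-0.012}]' >/dev/null && c &&
python3 -m creep '[{"dx":-0.39,"dy":0.64,"dz":0,"spin":-0.012},{"dx":-0.39,"dy":0.64,"dz":0,"spin":-0.012}]' >/dev/null && c &&
python3 -m creep '[{"dx":-0.38,"dy":0.65,"dz":0,"spin":-0.012},{"dx":-0.38,"dy":0.65,"dz":0,"spin":-0.012}]' >/dev/null && c &&
python3 -m creep '[{"dx":-0.36,"dy":0.66,"dz":0,"spin":-0.012},{"dx":-0.36,"dy":0.66,"dz":0,"spin":-0.012}]' >/dev/null && c &&
python3 -m creep '[{"dx":-0.34,"dy":0.67,"dz":0,"spin":-0.012},{"dx":-0.34,"dy":0.67,"dz":0,"spin":-0.012}]' >/dev/null && c &&
python3 -m creep '[{"dx":-0.33,"dy":0.68,"dz":0,"spin":-0.012},{"dx":-0.33,"dy":0.68,"dz":0,"spin":-0.012}]' >/dev/null && c &&
python3 -m creep '[{"dx":-0.31,"dy":0.69,"dz":0,"spin":-0.012},{"dx":-0.31,"dy":0.69,"dz":0,"spin":-0.012}]' >/dev/null && c &&
python3 -m creep '[{"dx":-0.30,"dy":0.69,"dz":0,"spin":-0.012},{"dx":-0.30,"dy":0.69,"dz":0,"spin":-0.012}]' >/dev/null && c &&
python3 -m creep '[{"dx":-0.28,"dy":0.70,"dz":0,"spin":-0.012},{"dx":-0.28,"dy":0.70,"dz":0,"spin":-0.012}]' >/dev/null && c
```

```text
t 7.82 tcp 500.9 -105.8 yaw 113.0 F [ 0.5 -2.5  0. ] r 59.2 bar 22.3 tau 0.149
t 7.98 tcp 500.0 -104.6 yaw 111.6 F [ 0.9 -2.7  0.8] r 59.2 bar 20.9 tau 0.170
t 8.15 tcp 499.1 -103.4 yaw 110.3 F [ 1.2 -1.8 -0.6] r 59.1 bar 19.5 tau 0.123
t 8.32 tcp 498.2 -102.2 yaw 108.9 F [ 0.7 -2.8  0.3] r 59.1 bar 18.1 tau 0.168
t 8.48 tcp 497.3 -101.0 yaw 107.5 F [-0.2 -1.7 -0.2] r 59.1 bar 16.7 tau 0.094
t 8.65 tcp 496.5 -99.7 yaw 106.1 F [ 0.7 -2.5  0.9] r 59.1 bar 15.3 tau 0.154
t 8.82 tcp 495.8 -98.5 yaw 104.8 F [ 0.2 -1.2  0.3] r 59.1 bar 13.9 tau 0.071
t 8.98 tcp 495.0 -97.1 yaw 103.4 F [ 0.2 -2.7 -0.6] r 59.0 bar 12.5 tau 0.157
t 9.15 tcp 494.3 -95.8 yaw 102.0 F [-0.6 -2.6  0.2] r 59.0 bar 11.1 tau 0.145
t 9.32 tcp 493.6 -94.5 yaw 100.6 F [ 0.8 -2.4  0.6] r 58.9 bar 9.7 tau 0.145
t 9.48 tcp 492.9 -93.1 yaw 99.3 F [ 0.7 -2.4 -0.2] r 58.9 bar 8.3 tau 0.147
t 9.65 tcp 492.4 -92.1 yaw 97.9 F [ 0.4 -5.8 -0.7] r 58.8 bar 7.2 tau 0.343
```

Torque is rising at about 0.8 rad, probably home. I hold, then creep in 0.25 mm steps.

```bash
c(){ python3 chk.py 0.62; }
python3 -m creep '[{"dx":0,"dy":0,"dz":0,"spin":0},{"dx":0,"dy":0,"dz":0,"spin":0}]' >/dev/null && c &&
python3 -m creep '[{"dx":0,"dy":0,"dz":0,"spin":0}]' >/dev/null && c &&
python3 -m creep '[{"dx":0,"dy":0,"dz":0,"spin":0}]' >/dev/null && c &&
python3 -m creep '[{"dx":-0.03,"dy":0.25,"dz":0,"spin":0},{"dx":0,"dy":0,"dz":0,"spin":0}]' >/dev/null && c &&
python3 -m creep '[{"dx":-0.03,"dy":0.25,"dz":0,"spin":0},{"dx":0,"dy":0,"dz":0,"spin":0}]' >/dev/null && c &&
python3 -m creep '[{"dx":-0.03,"dy":0.25,"dz":0,"spin":0},{"dx":0,"dy":0,"dz":0,"spin":0}]' >/dev/null && c &&
python3 -m creep '[{"dx":-0.03,"dy":0.25,"dz":0,"spin":0},{"dx":0,"dy":0,"dz":0,"spin":0}]' >/dev/null && c
```

```text
t 9.82 tcp 492.4 -92.2 yaw 97.9 F [-0.  -4.3  0.1] r 58.8 bar 7.3 tau 0.253
t 9.90 tcp 492.4 -92.2 yaw 97.9 F [-0.3 -5.3 -0.2] r 58.8 bar 7.3 tau 0.307
t 9.98 tcp 492.4 -92.2 yaw 97.9 F [ 0.7 -4.7 -0.9] r 58.8 bar 7.3 tau 0.279
t 10.15 tcp 492.4 -92.0 yaw 97.9 F [ 0.7 -6.4 -0.4] r 58.9 bar 7.1 tau 0.381
t 10.32 tcp 492.3 -91.9 yaw 97.9 F [ 0.6 -7.  -0.1] r 58.9 bar 7.0 tau 0.415
t 10.48 tcp 492.3 -91.7 yaw 97.9 F [ 0.1 -6.8  0.2] r 58.9 bar 6.8 tau 0.400
t 10.65 tcp 492.3 -91.6 yaw 97.9 F [ 1.3 -8.3 -1.6] r 58.9 bar 6.7 tau 0.494
```

Stiffness is clear: about 0.05 N m per 0.25 mm step. Four more steps should reach about 0.7.

```bash
c(){ python3 chk.py 0.8; }
python3 -m creep '[{"dx":-0.03,"dy":0.25,"dz":0,"spin":0},{"dx":0,"dy":0,"dz":0,"spin":0}]' >/dev/null && c &&
python3 -m creep '[{"dx":-0.03,"dy":0.25,"dz":0,"spin":0},{"dx":0,"dy":0,"dz":0,"spin":0}]' >/dev/null && c &&
python3 -m creep '[{"dx":-0.03,"dy":0.25,"dz":0,"spin":0},{"dx":0,"dy":0,"dz":0,"spin":0}]' >/dev/null && c &&
python3 -m creep '[{"dx":0,"dy":0,"dz":0,"spin":0}]' >/dev/null && c &&
python3 -m creep '[{"dx":0,"dy":0,"dz":0,"spin":0}]' >/dev/null && c &&
python3 -m creep '[{"dx":0,"dy":0,"dz":0,"spin":0}]' >/dev/null && c &&
python3 -m creep '[{"dx":0,"dy":0,"dz":0,"spin":0}]' >/dev/null && c
```

```text
t 10.82 tcp 492.2 -91.4 yaw 97.9 F [ 0.9 -8.5 -0.1] r 58.9 bar 6.5 tau 0.505
t 10.98 tcp 492.2 -91.2 yaw 97.9 F [ 0.2 -8.6 -1. ] r 58.9 bar 6.3 tau 0.504
t 11.15 tcp 492.2 -91.1 yaw 97.9 F [  1.5 -10.2  -1.2] r 58.9 bar 6.2 tau 0.609
t 11.23 tcp 492.2 -91.1 yaw 97.9 F [  0.6 -10.4  -0.7] r 58.9 bar 6.2 tau 0.613
t 11.32 tcp 492.2 -91.1 yaw 97.9 F [ 0.1 -9.6 -0.4] r 58.9 bar 6.2 tau 0.563
t 11.40 tcp 492.2 -91.1 yaw 97.9 F [  1.3 -10.   -0.1] r 58.9 bar 6.2 tau 0.594
t 11.48 tcp 492.2 -91.1 yaw 97.9 F [ 0.4 -9.4  0.3] r 58.9 bar 6.2 tau 0.554
```

```bash
c(){ python3 chk.py 0.9; }
python3 -m creep '[{"dx":-0.03,"dy":0.25,"dz":0,"spin":0},{"dx":0,"dy":0,"dz":0,"spin":0}]' >/dev/null && c &&
python3 -m creep '[{"dx":-0.03,"dy":0.25,"dz":0,"spin":0},{"dx":0,"dy":0,"dz":0,"spin":0}]' >/dev/null && c &&
python3 -m creep '[{"dx":0,"dy":0,"dz":0,"spin":0}]' >/dev/null && c &&
python3 -m creep '[{"dx":0,"dy":0,"dz":0,"spin":0}]' >/dev/null && c &&
python3 -m creep '[{"dx":0,"dy":0,"dz":0,"spin":0}]' >/dev/null && c &&
python3 -m creep '[{"dx":0,"dy":0,"dz":0,"spin":0}]' >/dev/null && c &&
python3 -m creep '[{"dx":0,"dy":0,"dz":0,"spin":0}]' >/dev/null && c
```

```text
t 11.65 tcp 492.1 -90.9 yaw 97.9 F [  0.5 -10.5   0.6] r 59.0 bar 6.0 tau 0.619
t 11.82 tcp 492.1 -90.7 yaw 97.9 F [  0.8 -10.9   0. ] r 58.9 bar 5.9 tau 0.645
t 11.90 tcp 492.1 -90.8 yaw 97.9 F [  1.  -10.4  -0.9] r 59.0 bar 5.9 tau 0.614
t 11.98 tcp 492.1 -90.8 yaw 97.9 F [  0.4 -10.1  -1. ] r 59.0 bar 5.9 tau 0.597
t 12.07 tcp 492.1 -90.8 yaw 97.9 F [  0.2 -11.1  -0.3] r 59.0 bar 5.9 tau 0.652
t 12.15 tcp 492.1 -90.8 yaw 97.9 F [  0.1 -10.   -1. ] r 59.0 bar 5.9 tau 0.589
t 12.23 tcp 492.1 -90.8 yaw 97.9 F [  0.7 -10.   -0. ] r 58.9 bar 5.9 tau 0.588
```

Mean is about 0.62, so I add 0.5 mm and hold for over 2 s.

```bash
c(){ python3 chk.py 0.95; }
python3 -m creep '[{"dx":-0.03,"dy":0.25,"dz":0,"spin":0},{"dx":-0.03,"dy":0.25,"dz":0,"spin":0},{"dx":0,"dy":0,"dz":0,"spin":0}]' >/dev/null && c &&
python3 -m creep '[{"dx":0,"dy":0,"dz":0,"spin":0}]' >/dev/null && c &&
python3 -m creep '[{"dx":0,"dy":0,"dz":0,"spin":0}]' >/dev/null && c &&
python3 -m creep '[{"dx":0,"dy":0,"dz":0,"spin":0}]' >/dev/null && c &&
python3 -m creep '[{"dx":0,"dy":0,"dz":0,"spin":0}]' >/dev/null && c &&
python3 -m creep '[{"dx":0,"dy":0,"dz":0,"spin":0}]' >/dev/null && c &&
python3 -m creep '[{"dx":0,"dy":0,"dz":0,"spin":0}]' >/dev/null && c &&
python3 -m creep '[{"dx":0,"dy":0,"dz":0,"spin":0}]' >/dev/null && c
```

```text
t 12.48 tcp 492.0 -90.4 yaw 97.9 F [  1.5 -11.9  -1. ] r 59.0 bar 5.5 tau 0.706
t 12.57 tcp 492.1 -90.4 yaw 97.9 F [  0.3 -11.7  -0.4] r 59.0 bar 5.5 tau 0.686
t 12.65 tcp 492.1 -90.4 yaw 97.9 F [  0.3 -10.7  -0.3] r 59.0 bar 5.5 tau 0.629
t 12.73 tcp 492.0 -90.5 yaw 97.9 F [  0.6 -11.7  -0.8] r 59.0 bar 5.6 tau 0.690
t 12.82 tcp 492.1 -90.5 yaw 97.9 F [  0.8 -12.2   0.5] r 59.0 bar 5.6 tau 0.723
t 12.90 tcp 492.0 -90.4 yaw 97.9 F [  0.7 -12.3  -1.3] r 59.0 bar 5.6 tau 0.728
t 12.98 tcp 492.0 -90.4 yaw 97.9 F [ -0.2 -11.4   0.4] r 59.0 bar 5.6 tau 0.671
t 13.07 tcp 492.1 -90.4 yaw 97.9 F [  1.3 -12.1  -0.2] r 59.0 bar 5.6 tau 0.718
```

Steady at 0.70 N m. I hold another 2.5 s, then ease off gently.

```bash
c(){ python3 chk.py; }
for i in 1 2 3 4 5 6; do python3 -m creep '[{"dx":0,"dy":0,"dz":0,"spin":0},{"dx":0,"dy":0,"dz":0,"spin":0},{"dx":0,"dy":0,"dz":0,"spin":0},{"dx":0,"dy":0,"dz":0,"spin":0},{"dx":0,"dy":0,"dz":0,"spin":0}]' >/dev/null; c; done
python3 -m creep '[{"dx":0.05,"dy":-0.4,"dz":0,"spin":0},{"dx":0.05,"dy":-0.4,"dz":0,"spin":0},{"dx":0.05,"dy":-0.4,"dz":0,"spin":0},{"dx":0.05,"dy":-0.4,"dz":0,"spin":0},{"dx":0.05,"dy":-0.4,"dz":0,"spin":0}]' >/dev/null; c
python3 -m creep '[{"dx":0.05,"dy":-0.4,"dz":0,"spin":0},{"dx":0.05,"dy":-0.4,"dz":0,"spin":0},{"dx":0.05,"dy":-0.4,"dz":0,"spin":0},{"dx":0.05,"dy":-0.4,"dz":0,"spin":0},{"dx":0.05,"dy":-0.4,"dz":0,"spin":0}]' >/dev/null; c
```

```text
t 13.48 tcp 492.0 -90.5 yaw 97.9 F [  1.  -12.    0.6] r 59.0 bar 5.6 tau 0.712
t 13.90 tcp 492.0 -90.5 yaw 97.9 F [  1.4 -12.2  -0. ] r 59.0 bar 5.6 tau 0.727
t 14.32 tcp 492.0 -90.5 yaw 97.9 F [ -0.1 -11.4  -0.2] r 59.0 bar 5.6 tau 0.669
t 14.73 tcp 492.1 -90.4 yaw 97.9 F [  0.2 -12.7   0.4] r 59.0 bar 5.5 tau 0.746
t 15.15 tcp 492.1 -90.4 yaw 97.9 F [  0.1 -11.3  -0.6] r 59.0 bar 5.6 tau 0.665
t 15.57 tcp 492.1 -90.4 yaw 97.9 F [  0.  -11.8  -0.8] r 59.0 bar 5.6 tau 0.694
t 15.98 tcp 492.3 -91.8 yaw 97.9 F [ 0.9 -7.  -0.5] r 58.9 bar 7.0 tau 0.412
t 16.40 tcp 492.6 -93.1 yaw 97.9 F [ 0.2 -3.   0.5] r 58.8 bar 8.2 tau 0.173
```

Held 3 s at 0.70 N m. I back away along the push line, then raise.

```bash
c(){ python3 chk.py; }
python3 -m creep '[{"dx":0.05,"dy":-0.4,"dz":0,"spin":0},{"dx":0.05,"dy":-0.4,"dz":0,"spin":0},{"dx":0.05,"dy":-0.4,"dz":0,"spin":0},{"dx":0.05,"dy":-0.4,"dz":0,"spin":0},{"dx":0.05,"dy":-0.4,"dz":0,"spin":0}]' >/dev/null; c
python3 -m creep '[{"dx":0.5,"dy":-4,"dz":0,"spin":0},{"dx":0.5,"dy":-4,"dz":0,"spin":0},{"dx":0.5,"dy":-4,"dz":0,"spin":0},{"dx":0.5,"dy":-4,"dz":0,"spin":0},{"dx":0.5,"dy":-4,"dz":0,"spin":0}]' >/dev/null; c
python3 -m creep '[{"dx":0,"dy":0,"dz":14,"spin":0},{"dx":0,"dy":0,"dz":14,"spin":0},{"dx":0,"dy":0,"dz":14,"spin":0},{"dx":0,"dy":0,"dz":14,"spin":0},{"dx":0,"dy":0,"dz":14,"spin":0}]' >/dev/null
python3 -m creep '[{"dx":0,"dy":0,"dz":0,"spin":0},{"dx":0,"dy":0,"dz":0,"spin":0},{"dx":0,"dy":0,"dz":0,"spin":0},{"dx":0,"dy":0,"dz":0,"spin":0},{"dx":0,"dy":0,"dz":0,"spin":0}]' >/dev/null;c
python3 - <<'E'
from h import *
from cell import viewer
p,d=viewer.get_image("wrist");c=viewer.get_calibration("wrist");cv2.imwrite("pics/w2.png",p[...,::-1])
K=c["camera_matrix"]@c["camera_from_world"][:3]
for a in(9,8,7,5.6):
    for s in(-1,1):
        q=K@np.r_[.5481+s*.06*np.cos(np.radians(a)),-.0654+s*.06*np.sin(np.radians(a)),.19,1];q=q[:2]/q[2];print(a,q.round(1),end=' ')
        if a==9:print(blob(p,*q.round().astype(int),r=22,th=50)[0].round(1),end=' ')
    print()
for n in("scene","side"): 
    p,d=viewer.get_image(n);o=np.load(n+"0.npz")['p'];cv2.imwrite(f"pics/{n}1.png",p[...,::-1])
E
```

```text
t 16.82 tcp 492.7 -94.8 yaw 98.0 F [-0.4  0.  -0. ] r 59.0 bar 9.9 tau -0.004
t 17.23 tcp 495.3 -115.7 yaw 97.9 F [ 0.3  1.1 -0.1] r 63.5 bar 29.2 tau -0.051
t 18.07 tcp 495.1 -115.0 yaw 98.0 F [-0.7  0.   0.1] r 63.5 bar 28.5 tau -0.023
9 [280.7 161.4] [279.8 157.7] 9 [509.4 157.8] [510.2 163.3] 
8 [280.7 159.4] 8 [509.1 159.8] 
7 [280.7 157.4] 7 [508.8 161.7] 
5.6 [280.8 154.6] 5.6 [508.2 164.5]
```

View pics/w2.png

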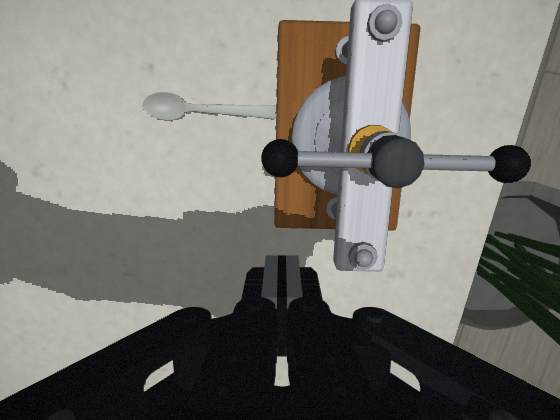

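View pics/scene1.png

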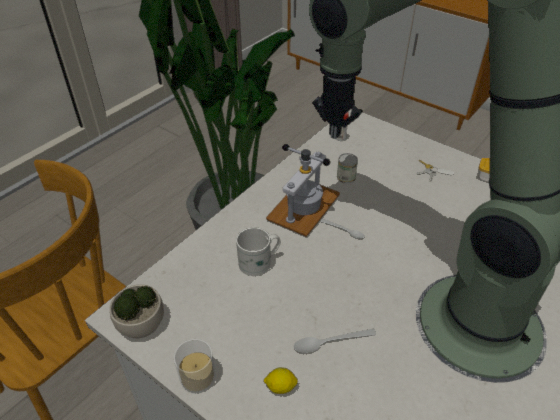

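The wrist view shows the bar sprung free, with balls at (280,158) and (510,163). The fingers are clear at (283,258). In the scene view the mug (254,250), tin (347,167) and teaspoon (345,229) haven't moved. The loading and unloading curves coincide (0.41 N m at 7.0° both ways), so the screw stayed home.

```bash
python3 -c "
from cell import order; print(order.finish_job())"
```

```text
the job is handed in; nothing more can be done
None
```

I wound the screw about 0.8 rad clockwise until it stopped on the mould, held it at about 0.70 N m for 3 s (measured peak about 0.75), eased off and let go; the mug, tin and teaspoon look unmoved, and the job is handed in.

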